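Changeover of a sample feeder

TASK

First turn the selector on the control box to the two-pip mark (load). Then, leaving it there, take every square spent bottle out of the feeder tray and put it in the grey returns tub, stand every round jar from the bench upright on the floor of a tray pocket of its own, and only after that swing the feeder's sprung advance lever fully to its stop and let it spring home. Finally turn the selector to the three-pip mark (run), and leave the solvent bottle, the screwdriver and the grey box where they are.

Things in the scene. Friction and masses are not known exactly. Their poses are not given: they have to be found in the camera images.
- feeder: Sample feeder, fixed: dark slab 150 x 360 x 30 mm high (local x -75..75, y -108..252 mm) with an open grey tray of 2 x 3 square pockets. Origin: under the tray's centre at bench height; x away from the robot, y to its left at yaw 0 (yaw varies by 0.12 rad).
- tray (a point): Centre of the tray's floor, 30 mm above the bench, axes as the feeder. Pocket centres at local x = -32 or +32 mm, y = -64, 0 or +64 mm; pockets 60 mm square inside; partition walls 4 mm thick, tops 18 mm above the floor.
- advance (a joint): Sprung advance lever on the feeder, about a vertical axis: 0 = home (arm pointing to the feeder's -x), grows clockwise seen from above (arm swings towards the feeder's +y) to a hard stop at 1.2 rad. A spring brings it home when let go (about 1.5 N at the post near home, 4.5 N at the stop, home within 1.5 s).
- advance_tip (a point): On the axis of the lever's upright black grip post (16 mm diameter, round), 85 mm from the hinge axis. The post stands from 49 to 91 mm above the bench; this point is at 77 mm. Local -x points along the arm from the hinge to the post.
- advance_hinge (a point): Point on the lever's vertical hinge axis, 47 mm above the bench; fixed to the feeder at local (40, 165) mm.
- selector_box: Control box, fixed, dark, 120 x 120 x 60 mm high, selector knob at the middle of its top, pips and a tick per position printed on the dial plate around it. Origin: centre of its underside. Yaw varies by 0.35 rad. In this frame the knob's white pointer line points to heading pi + 0.9 - value (between two and three pips: to -x).
- selector (a joint): Four-position detented selector knob: 0 = one pip, 0.6 = two pips (load), 1.2 = three pips (run), 1.8 = four pips (purge); grows clockwise seen from above, end stops just outside 0 and 1.8. Clicks into a position by itself when let go within about 0.2 rad of it. Peak detent torque about 0.06 N m.
- selector_grip (a point): On the knob's axis, 91.5 mm above the bench, the height to grip: the knob is a black bar 52 mm long, 14 mm thick, standing from 71 to 103 mm above the bench on a 60 mm disc. Local x runs along the bar, the pointer line at its -x end.
- tub: Returns tub, fixed, grey open box 130 x 150 mm (x, y), 45 mm high, walls and floor 4 mm. Origin: centre of its underside. Empty at the start.
- jar0: Round sample jar, amber glass with a white cap of the same diameter: 38 mm diameter, 52 mm high, 100 g, with a thick heavy base, so it slides rather than tips. Origin: centre of its base. Stands on the bench at the start; three or all of the four jars are present.
- jar1: Round sample jar, amber glass with a white cap of the same diameter: 38 mm diameter, 52 mm high, 100 g, with a thick heavy base, so it slides rather than tips. Origin: centre of its base. Stands on the bench at the start; three or all of the four jars are present.
- jar2: Round sample jar, amber glass with a white cap of the same diameter: 38 mm diameter, 52 mm high, 100 g, with a thick heavy base, so it slides rather than tips. Origin: centre of its base. Stands on the bench at the start; three or all of the four jars are present.
- jar3: Round sample jar, amber glass with a white cap of the same diameter: 38 mm diameter, 52 mm high, 100 g, with a thick heavy base, so it slides rather than tips. Origin: centre of its base. Stands on the bench at the start; three or all of the four jars are present.
- spent0: Square spent bottle, amber glass, 34 x 34 mm and 40 mm high, with a white round cap 24 mm in diameter and 15 mm high on top (55 mm in all), 70 g. Origin: centre of its base, x and y square to its sides. Stands in one of the feeder's pockets at the start; one or two of the three are present.
- spent1: Square spent bottle, amber glass, 34 x 34 mm and 40 mm high, with a white round cap 24 mm in diameter and 15 mm high on top (55 mm in all), 70 g. Origin: centre of its base, x and y square to its sides. Stands in one of the feeder's pockets at the start; one or two of the three are present.
- spent2: Square spent bottle, amber glass, 34 x 34 mm and 40 mm high, with a white round cap 24 mm in diameter and 15 mm high on top (55 mm in all), 70 g. Origin: centre of its base, x and y square to its sides. Stands in one of the feeder's pockets at the start; one or two of the three are present.
- solvent: Bystander: clear solvent bottle, 72 mm diameter, 170 mm tall. Origin: centre of its base.
- driver: Bystander: screwdriver lying on the bench. Origin below its middle.
- tipbox: Bystander: grey box 50 x 50 x 45 mm. Origin: centre of its base.

How it is judged:
By the outcome, as a careful person would: the job done as asked, in the order asked, and still so for the second after the job is handed in, with the robot touching nothing.
Of jar0, jar1, jar2, jar3 only 3 to 4 are there at a start; the rules pass over those that are not, and their reading is None.
Of spent0, spent1, spent2 only 1 to 2 are there at a start; the rules pass over those that are not, and their reading is None.
At some moment in a run one of jar0, jar1, jar2, jar3 may be knocked a few centimetres aside while the robot is not near it.
It also fails if it takes over 210 s, if anything falls off the work surface, if the arm or the gripper's body presses on something with over 40 N, if the wrist force passes 120 N, or if a joint passes its speed limit or range.

ROBOT

A 7-joint arm with a two-finger parallel gripper is mounted at the origin on the work surface. World frame = base frame: x ahead of the robot, y to its left, z up, the work surface at z = 0. Lengths are in m, angles in rad, forces in N, time in s.
With the tool pointing down it reaches from about 0.35 to 0.9 m from the base axis. Payload 8.1 kg.
Tool frame: the origin (TCP) lies at the very end of the fingers, on their centre line; the grasp point (between the pads) lies 19 mm behind it (arm.tcp_to_grasp is the distance from the TCP to the grasp point, in m); z points along the fingers, y is the line along which they close (so a half turn about z gives the same grasp; the last joint's range is limited). The gripper opens to 92 mm and grips with 3 to 60 N. Pads are 19 mm wide; open, the fingers measure 130 mm over their backs; the gripper's body (75 mm by 190 mm) begins 47 mm behind the grasp point.
Start: joints at [-1.334, 0.434, 0.025, 1.573, -0.012, 1.134, -0.075], TCP at [0.208, 0.589, 0.227] pointing down, gripper open.
Joint ranges: [-2.62, 2.62], [-0.44, 2.09], [-1.27, 1.32], [0.08, 2.57], [-1.32, 4.46], [0.12, 2], [-2.74, 2.74]. Speed limits (rad/s): [2.22, 2.22, 3.01, 3.01, 3.14, 3.14, 3.14].

INTERFACE

Orientations are given as a rotation vector (axis times angle).
In Python, from cell import arm, imaging, job gives the robot as it stands (arm), with the cameras (imaging) and the job (job).
- The arm moves only by the shell command python3 nudge.py FILE [FORCE], which reads ROWS from the file FILE. ROWS is a JSON list of rows, 1 to 10 of them, each of 5 numbers: dx, dy, dz in m, then a turn about the tool's z in rad, then the opening from 0.0 (shut) to 1.0 (fully open); each row shifts and turns the commanded pose from where the row before left it, along the tool's axes as they then stand; what a row does not reach is not made up. A row lasts 1/10 s, in which the tool goes at most 0.05 m and 0.15 rad, less where a joint would pass 70% of its speed; a pose out of reach is approached as far as the arm can. The fingers move at their own pace and stop on an object; FORCE is the grip in N (left out, the last holds). Time passes only in rows, so rows that do not move let the fingers close. It prints the time, the measured TCP pose, the force, the opening and the grip force at its end. Input that does not fit is refused with a message, and nothing moves.
- arm.observe(): the state, without advancing time (a new reading comes with each control period).
- imaging.get_image(name): name is "scene" or "top"; returns a dict with "image" (384x512x3 uint8, blue, green, red), "fx", "fy", "cx", "cy" (pixels), "cam_to_world" (4x4, takes a point from camera to world coordinates). Camera axes: x right, y down, z forward; pixel columns grow to the right and rows downward; lengths in m; the calibration is good to about 2 mm. A picture is of the moment at which its call begins. There is no depth.
- job.sign_off(): hands the job in; it is judged then, once.
The state is a dict: "clock": time; "joints": joint angles; "dq": joint speeds; "joint_efforts": joint torques, N m; "position": TCP position; "ee_rot": TCP orientation; "force": force on the tool from outside, world axes, zero at the start; "ft_torque": the same for the moment, N m; "width": opening from 0.0 (shut) to 1.0 (fully open); "gripper_force": force on a finger pad.
Only numpy, scipy, OpenCV 4.12 (cv2) and the standard library are available. Lean on these libraries where they do the work, as an engineer would, in place of code of your own. Each camera call takes 0.05 s, during which the arm holds its last target. There are 200 camera calls.

## Working session

There is one attempt and no reset: what is moved stays moved. The work goes in short steps, Python scripts to look and compute and a shell command to move; the robot and the scene stay as the last step left them, time stands still between calls to the robot, and variables do not carry over. Pictures are saved under pics/ and viewed, at most 14 in all, crops included, and the job is handed in when it is done.

```bash
ls; mkdir -p pics
cat > h.py <<'E'
import numpy as np, cv2
from cell import arm, imaging, job
from scipy.spatial.transform import Rotation as R
def snap(cam,fn=None):
    d=imaging.get_image(cam)
    if fn: cv2.imwrite('pics/'+fn,d['image'])
    return d
def ray(d,u,v,z):
    M=np.array(d['cam_to_world']); r=M[:3,:3]@[(u-d['cx'])/d['fx'],(v-d['cy'])/d['fy'],1]
    o=M[:3,3]; return o+r*(z-o[2])/r[2]
def proj(d,p):
    M=np.linalg.inv(np.array(d['cam_to_world'])); q=M[:3,:3]@p+M[:3,3]
    return d['fx']*q[0]/q[2]+d['cx'], d['fy']*q[1]/q[2]+d['cy']
def st():
    s=arm.observe(); Rm=R.from_rotvec(s['ee_rot']).as_matrix()
    return s,np.array(s['position']),Rm
def to(x,y,z,yaw=None):
    "print tool-frame delta to reach world TCP point; yaw=world heading of closing line (tool y)"
    s,p,Rm=st(); d=Rm.T@(np.array([x,y,z])-p)
    out=f"d={np.round(d,4)}"
    if yaw is not None:
        h=np.arctan2(Rm[1,1],Rm[0,1]); t=(h-yaw+np.pi/2)%np.pi-np.pi/2  # tool z down: +turn lowers heading
        out+=f" turn={t:.3f}"
    print(out, 'tcp',np.round(p,4),'q7',round(s['joints'][6],2))
E
python3 - <<'E'
from h import *
for c in('scene','top'):
    d=snap(c,c+'0.png'); print(c,d['fx'],np.round(d['cam_to_world'],3).tolist())
s,p,Rm=st(); print(np.round(Rm,3),s['clock'])
E
```

```text
cell.py
nudge.py
pics
scene 459.3226004909484 [[0.804, 0.365, -0.469, 1.222], [0.594, -0.515, 0.618, -0.874], [-0.016, -0.775, -0.631, 0.937], [0.0, 0.0, 0.0, 1.0]]
top 426.69362715569673 [[-0.025, -0.981, 0.194, 0.273], [-1.0, 0.023, -0.012, -0.02], [0.007, -0.194, -0.981, 1.666], [0.0, 0.0, 0.0, 1.0]]
[[-0.943  0.333 -0.   ]
 [ 0.333  0.943 -0.001]
 [-0.    -0.001 -1.   ]] 0.1
```

View pics/top0.png

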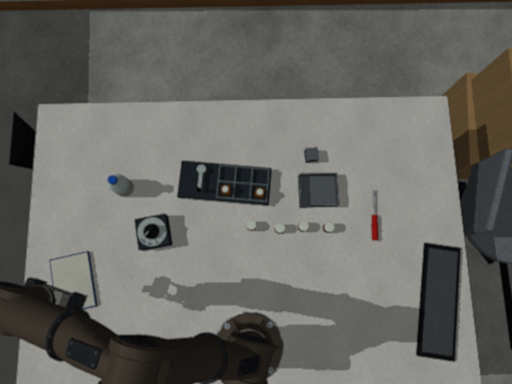

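View pics/scene0.png

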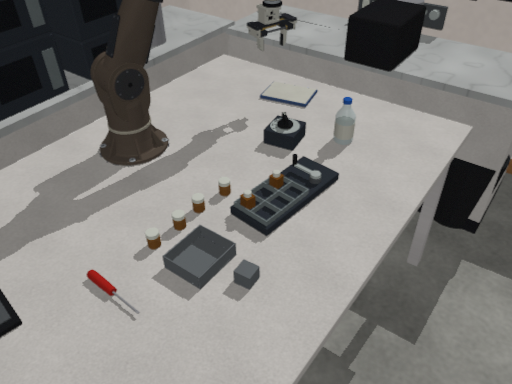

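The top view shows the selector box at (153,232), the feeder at (225,183) with spent bottles at (225,190) and (260,192), jars at (251,226), (280,229), (304,227) and (329,227), and the tub at (319,190). The scene view agrees. I'll enlarge these areas.

Run:
```python
from h import *
t=cv2.imread('pics/top0.png'); s=cv2.imread('pics/scene0.png')
f=lambda im,x,y,w,h,W,H: cv2.resize(im[y:y+h,x:x+w],(W,H),interpolation=cv2.INTER_CUBIC)
a=f(t,128,205,50,50,300,300); b=f(t,172,152,100,60,500,300); c=f(s,260,108,50,50,300,300); d=f(t,240,170,100,60,500,300)
cv2.imwrite('pics/c0.png',np.vstack([np.hstack([a,b]),np.hstack([c,d])]))
```

```text
(no output)
```

View pics/c0.png

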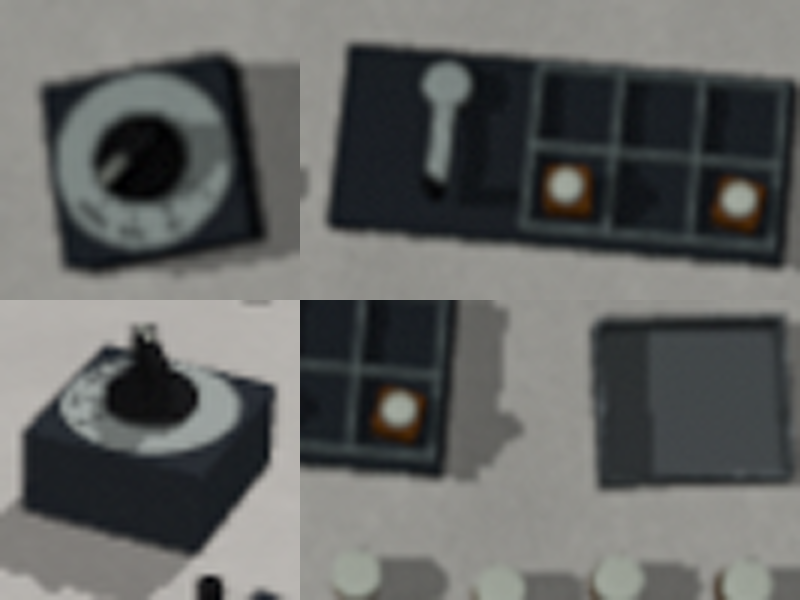

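```bash
cat > meas.py <<'E'
from h import *
def blobs(d,roi,mask,z,amin=10):
    x,y,w,h=roi; m=np.zeros(mask.shape,np.uint8); m[y:y+h,x:x+w]=mask[y:y+h,x:x+w]
    n,l,s,c=cv2.connectedComponentsWithStats(m)
    return [(c[i],s[i,4],ray(d,c[i][0],c[i][1],z)[:2]) for i in range(1,n) if s[i,4]>=amin]
def upmask(im,k,lo): return None
E
python3 - <<'E'
from meas import *
d=snap('top'); im=d['image']; g=im.min(axis=2).astype(int); hsv=cv2.cvtColor(im,cv2.COLOR_BGR2HSV)
print('cap px',im[226,251],'bench',im[240,290],'pointer',im[234,147], 'tub',im[190,325],'wall',im[180,243],'slab',im[175,190])
# caps
for nm,roi,z in(('jars',(235,212,115,30),.052),('spent',(215,165,60,40),.085),('selector',(130,210,45,45),.061),('tip',(190,160,25,40),.05)):
    for t in (125,140,155,165):
        m=(g>t).astype(np.uint8); 
        print(nm,t,[(np.round(c,1).tolist(),int(a),np.round(p,3).tolist()) for c,a,p in blobs(d,roi,m,z) if a<700])
v=lambda cx,cy,ox,oy,s:(ox+(cx+.5)/s-.5,oy+(cy+.5)/s-.5)
P={n:ray(d,*v(*c,172,152,5),.03) for n,c in dict(TL=(348,45),TR=(795,80),BL=(330,228)).items()}
print({k:np.round(x,3) for k,x in P.items()}, 'len',np.linalg.norm(P['TL']-P['TR']), np.linalg.norm(P['TL']-P['BL']))
Bx=[ray(d,*v(*c,128,205,6),.06) for c in((42,88),(230,55),(65,268),(265,240))]
print('box',np.round(Bx,3))
a=ray(d,*v(105,187,128,205,6),.103);b=ray(d,*v(152,137,128,205,6),.103)
print('ptr',a,b,np.arctan2(*(a-b)[[1,0]]))
print('tub',[np.round(ray(d,*v(*c,240,170,5),.045)[:2],3) for c in((595,322-300),(785,318-300),(600,487-300),(798,480-300))] )
print('tub',[np.round(ray(d,*v(*c,240,170,5),.045)[:2],3) for c in((95+200-200,22),(285,18),(100,187),(298,180))] ,'drv',ray(d,375,228,.01),'tip',ray(d,311,154,.045),'solv',ray(d,113,180,.17))
E
```

```text
cap px [152 162 156] bench [144 148 149] pointer [40 42 41] tub [73 71 66] wall [34 30 26] slab [34 30 26]
jars 125 []
jars 140 [([283.0, 217.5], 10, [0.471, -0.143])]
jars 155 []
jars 165 []
spent 125 [([265.4, 165.7], 45, [0.668, -0.08]), ([224.8, 188.8], 20, [0.582, 0.076]), ([259.4, 191.2], 21, [0.569, -0.055]), ([224.6, 203.5], 46, [0.525, 0.077])]
spent 140 [([267.3, 165.5], 28, [0.668, -0.088]), ([224.6, 188.6], 15, [0.582, 0.076]), ([259.1, 191.4], 17, [0.568, -0.054]), ([223.8, 203.6], 35, [0.525, 0.08])]
spent 155 []
spent 165 []
selector 125 [([145.4, 231.9], 646, [0.429, 0.376])]
selector 140 [([145.5, 231.2], 581, [0.431, 0.376])]
selector 155 []
selector 165 []
tip 125 [([205.8, 160.3], 31, [0.703, 0.151])]
tip 140 []
tip 155 []
tip 165 []
{'TL': array([0.704, 0.013, 0.03 ]), 'TR': array([ 0.667, -0.34 ,  0.03 ]), 'BL': array([0.558, 0.029, 0.03 ])} len 0.3543078131384209 0.14752065029384398
box [[0.477 0.418 0.06 ]
 [0.495 0.301 0.06 ]
 [0.365 0.401 0.06 ]
 [0.379 0.277 0.06 ]]
ptr [0.41050277 0.36668081 0.103     ] [0.44022373 0.33882828 0.103     ] 2.3886360691092787
tub [array([ 0.636, -0.445]), array([ 0.635, -0.594]), array([ 0.506, -0.439]), array([ 0.507, -0.592])]
tub [array([ 0.645, -0.054]), array([ 0.644, -0.203]), array([ 0.515, -0.055]), array([ 0.517, -0.207])] drv [ 0.42671086 -0.50219558  0.01      ] tip [ 0.72064704 -0.26288423  0.045     ] solv [0.60643533 0.46955142 0.17      ]
```

```bash
cat > jars.py <<'E'
from meas import *
def jars(d,roi=(235,205,115,40)):
    im=cv2.GaussianBlur(d['image'],(3,3),0).astype(int)
    m=((im[...,1]-im[...,2]>=3)&(im[...,1]>135)).astype(np.uint8)
    return [(np.round(c,1).tolist(),int(a),np.round(p,3).tolist()) for c,a,p in blobs(d,roi,m,.052,12)]
E
python3 - <<'E'
from jars import *
d=snap('top')
for r in jars(d): print('jar',r)
v=lambda cx,cy,ox,oy,s:(ox+(cx+.5)/s-.5,oy+(cy+.5)/s-.5)
P={n:ray(d,*v(*c,172,152,5),.03)[:2] for n,c in dict(TL=(48,45),TR=(495,80),BL=(30,228)).items()}
print(P,'len',np.linalg.norm(P['TL']-P['TR']), np.linalg.norm(P['TL']-P['BL']))
e=P['TL']-P['TR']; yaw=np.arctan2(-e[0],e[1])
c,s=np.cos(yaw),np.sin(yaw); A=np.array([[c,-s],[s,c]])
mid=(P['TL']+P['TR'])/2; O=mid-A@[.075,.072]; print('feeder yaw',yaw,'O',O)
pk={(i,j):np.round(O+A@[i*.032,j*.064],3).tolist() for i in(-1,1) for j in(-1,0,1)}; print(pk)
print('hinge',O+A@[.04,.165],'px pred',proj(d,np.append(O+A@[.04,.165],.047)),'post',O+A@[-.045,.165],'px',proj(d,np.append(O+A@[-.045,.165],.091)))
print('pocket corner walls px',[np.round(proj(d,np.append(O+A@[x,y],.048)),1).tolist() for x,y in((.064,.096),(.064,-.096),(-.064,.096),(-.064,-.096))])
print('tub',[np.round(ray(d,*v(*c,240,170,5),.045)[:2],3).tolist() for c in((295,22),(485,18),(300,187),(498,180))])
E
```

```text
jar ([250.8, 223.9], 67, [0.45, -0.019])
jar ([303.1, 225.0], 67, [0.441, -0.218])
jar ([279.5, 226.9], 68, [0.436, -0.128])
jar ([329.1, 226.0], 67, [0.435, -0.316])
{'TL': array([0.70976858, 0.24964614]), 'TR': array([ 0.67300355, -0.10279272]), 'BL': array([0.56325975, 0.26238179])} len 0.3543512585275459 0.1470613262144935
feeder yaw -0.10394012162560345 O [0.60932061 0.00959677]
{(-1, -1): [0.571, -0.051], (-1, 0): [0.577, 0.013], (-1, 1): [0.584, 0.077], (1, -1): [0.635, -0.057], (1, 0): [0.641, 0.006], (1, 1): [0.648, 0.07]}
hinge [0.66622399 0.16955615] px pred (np.float64(200.98781655165254), np.float64(169.84867198168345)) post [0.58168273 0.17837516] px (np.float64(197.27307037354558), np.float64(189.06403891164962))
pocket corner walls px [[219.2, 165.2], [268.2, 169.0], [216.0, 197.4], [265.8, 201.4]]
tub [[0.641, -0.21], [0.641, -0.359], [0.511, -0.208], [0.513, -0.361]]
```

```bash
python3 -c "
from h import *
to(.4265,.351,.2,.814)"
echo '[[-0.036,-0.019,0.0033,0,0.6],[-0.036,-0.019,0.0033,0,0.6],[-0.036,-0.019,0.0033,0,0.6],[-0.036,-0.019,0.0033,0,0.6],[-0.036,-0.019,0.0033,0,0.6],[-0.036,-0.019,0.0033,0,0.6],[-0.036,-0.019,0.0033,0,0.6],[-0.033,-0.019,0.0033,0,0.6],[0,0,0,0,0.6]]' > path.dat && python3 nudge.py path.dat 15
echo '[[0,0,0,0.14,0.6],[0,0,0,0.14,0.6],[0,0,0,0.137,0.6],[0,0,0,0,0.6],[0,0,0,0,0.6]]' > path.dat && python3 nudge.py path.dat; python3 -c "
from h import *
to(.4265,.351,.074,.814)"
```

```text
clock: 1.1
position: [0.4304, 0.3452, 0.2]
ee_rot: [0.544, 3.092, -0.004]
force: [-0.3, -0.2, -0.4]
width: 0.6
gripper_force: 0.0
clock: 1.6
position: [0.426, 0.3512, 0.2003]
ee_rot: [-1.154, -2.922, 0.0]
force: [-0.1, -0.6, -0.3]
width: 0.599
gripper_force: 0.0
d=[-0.0005  0.0002  0.1263] turn=0.005 tcp [0.426  0.3512 0.2003] q7 0.11
```

```bash
echo '[[0,0,0.03,0,0.6],[0,0,0.03,0,0.6],[0,0,0.03,0,0.6],[0,0,0.02,0,0.6],[0,0,0.016,0,0.6],[0,0,0,0,0.6],[0,0,0,0,0]]' > path.dat && python3 nudge.py path.dat
echo '[[0,0,0,0,0],[0,0,0,0,0],[0,0,0,0,0],[0,0,0,0,0],[0,0,0,0,0],[0,0,0,0,0]]' > path.dat && python3 nudge.py path.dat 15; python3 -c "
from h import *
to(.4265,.351,.074,.814)"
```

```text
clock: 2.3
position: [0.4262, 0.351, 0.0742]
ee_rot: [-1.157, -2.92, 0.001]
force: [-0.6, -0.7, -0.0]
width: 0.554
gripper_force: 0.0
clock: 2.9
position: [0.4303, 0.3551, 0.0756]
ee_rot: [1.158, 2.915, 0.015]
force: [12.2, 11.6, -11.3]
width: 0.153
gripper_force: 15.0
d=[-0.     -0.0056  0.0015] turn=0.001 tcp [0.4303 0.3551 0.0756] q7 0.14
```

```bash
echo '[[0,0.003,0,0,0],[0,0.003,0,0,0],[0,0,0,0,0],[0,0,0,0,0]]' > path.dat && python3 nudge.py path.dat 15; python3 -c "
from h import *
to(.4265,.351,.074,.814)"
```

```text
clock: 3.3
position: [0.4306, 0.3553, 0.0754]
ee_rot: [1.161, 2.919, 0.001]
force: [-3.4, -1.6, 10.9]
width: 0.153
gripper_force: 15.0
d=[-0.     -0.0059  0.0014] turn=0.000 tcp [0.4306 0.3553 0.0754] q7 0.14
```

```bash
echo '[[0,0,0,-0.12,0],[0,0,0,-0.12,0],[0,0,0,-0.12,0],[0,0,0,-0.12,0],[0,0,0,-0.12,0],[0,0,0,0,0],[0,0,0,0,0]]' > path.dat && python3 nudge.py path.dat 20; python3 -c "
from h import *
to(.4306,.3553,.074,.814+1.2)"
```

```text
clock: 4.0
position: [0.4304, 0.3551, 0.0754]
ee_rot: [0.246, 3.132, 0.0]
force: [-3.1, -2.7, 12.6]
width: 0.15
gripper_force: 20.0
d=[-0.0001  0.0002  0.0014] turn=-0.600 tcp [0.4304 0.3551 0.0754] q7 0.63
```

```bash
echo '[[0,0,0,-0.12,0],[0,0,0,-0.12,0],[0,0,0,-0.12,0],[0,0,0,-0.12,0],[0,0,0,-0.12,0],[0,0,0,0,0],[0,0,0,0,0]]' > path.dat && python3 nudge.py path.dat 20; python3 -c "
from h import *
to(.4306,.3553,.074,.814+1.2)"
echo '[[0,0,0,0,0.6],[0,0,0,0,0.6],[0,0,0,0,0.6],[0,0,0,0,0.6],[0,0,-0.04,0,0.6],[0,0,-0.05,0,0.6],[0,0,-0.04,0,0.6],[0,0,0,0,0.6]]' > path.dat && python3 nudge.py path.dat
python3 - <<'E'
from h import *
to(.582,.076,.25,np.pi/2-.104)
E
```

```text
clock: 4.7
position: [0.4305, 0.3548, 0.0754]
ee_rot: [-0.69, 3.065, -0.0]
force: [-2.7, -3.7, 12.0]
width: 0.15
gripper_force: 20.0
d=[-0.0003  0.0004  0.0014] turn=-0.000 tcp [0.4305 0.3548 0.0754] q7 1.12
clock: 5.5
position: [0.4327, 0.3577, 0.2101]
ee_rot: [-0.689, 3.057, 0.008]
force: [0.7, 0.1, 0.4]
width: 0.6
gripper_force: 0.0
d=[-0.0145 -0.3184 -0.0407] turn=0.547 tcp [0.4327 0.3577 0.2101] q7 1.16
```

```bash
echo '[[-0.002,-0.04,-0.005,0,0.6],[-0.002,-0.04,-0.005,0,0.6],[-0.002,-0.04,-0.005,0,0.6],[-0.002,-0.04,-0.005,0,0.6],[-0.002,-0.04,-0.005,0,0.6],[-0.002,-0.04,-0.005,0,0.6],[-0.002,-0.04,-0.005,0,0.6],[-0.001,-0.038,-0.005,0,0.6]]' > path.dat && python3 nudge.py path.dat
echo '[[0,0,0,0.14,0.6],[0,0,0,0.14,0.6],[0,0,0,0.14,0.6],[0,0,0,0.127,0.6],[0,0,0,0,0.6],[0,0,0,0,0.6]]' > path.dat && python3 nudge.py path.dat
python3 - <<'E'
from h import *
from jars import jars
to(.582,.076,.052,np.pi/2-.104)
d=snap('top'); s=snap('scene'); t=d['image']; s=s['image']
print(jars(d))
f=lambda im,x,y,w,h,W,H: cv2.resize(im[y:y+h,x:x+w],(W,H),interpolation=cv2.INTER_CUBIC)
cv2.imwrite('pics/c1.png',np.hstack([f(t,128,205,50,50,400,400),f(s,260,108,50,50,400,400)]))
E
```

```text
clock: 6.3
position: [0.5808, 0.0726, 0.2439]
ee_rot: [0.69, -3.064, 0.0]
force: [0.2, 0.8, 0.1]
width: 0.599
gripper_force: 0.0
clock: 6.9
position: [0.5802, 0.0745, 0.2439]
ee_rot: [-0.157, -3.137, 0.001]
force: [0.6, 0.2, -0.4]
width: 0.599
gripper_force: 0.0
d=[-0.0018  0.0017  0.1919] turn=0.004 tcp [0.5802 0.0745 0.2439] q7 1.27
[([253.9, 223.2], 16, [0.452, -0.031]), ([303.5, 225.1], 74, [0.44, -0.219]), ([279.9, 227.0], 69, [0.435, -0.129]), ([329.3, 226.3], 73, [0.434, -0.317])]
```

View pics/c1.png

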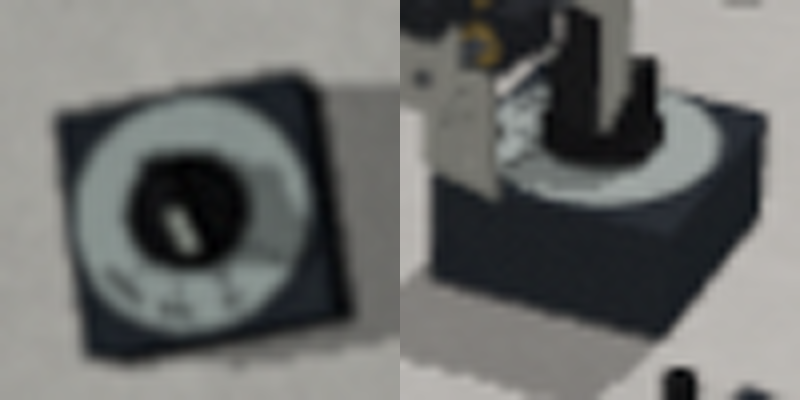

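The left crop shows the pointer running from (170,210) to (192,250), towards the two-pip mark at (232,295), so the selector is on load (about 0.6). Next, the first spent bottle.

```bash
echo '[[-0.002,0.002,0.04,0,0.6],[0,0,0.04,0,0.6],[0,0,0.04,0,0.6],[0,0,0.04,0,0.6],[0,0,0.02,0,0.6],[0,0,0.012,0,0.6],[0,0,0,0,0],[0,0,0,0,0],[0,0,0,0,0],[0,0,0,0,0]]' > path.dat && python3 nudge.py path.dat 15
echo '[[0,0,0,0,0],[0,0,0,0,0],[0,0,-0.02,0,0],[0,0,-0.03,0,0],[0,0,-0.04,0,0],[0,0,-0.03,0,0],[0,0,0,0,0]]' > path.dat && python3 nudge.py path.dat
python3 - <<'E'
from h import *
to(.607,-.2845,.17,np.pi/2)
E
```

```text
clock: 8.0
position: [0.5837, 0.0765, 0.0538]
ee_rot: [0.163, 3.135, 0.001]
force: [0.4, 0.1, 3.9]
width: 0.373
gripper_force: 14.8
clock: 8.7
position: [0.5852, 0.0767, 0.1774]
ee_rot: [0.163, 3.129, 0.003]
force: [0.9, 0.1, -0.6]
width: 0.369
gripper_force: 14.8
d=[-0.0591 -0.357   0.0069] turn=-0.104 tcp [0.5852 0.0767 0.1774] q7 1.27
```

```bash
echo '[[-0.006,-0.036,0,0,0],[-0.006,-0.036,0,0,0],[-0.006,-0.036,0,0,0],[-0.006,-0.036,0,0,0],[-0.006,-0.036,0,0,0],[-0.006,-0.036,0,0,0],[-0.006,-0.036,0,0,0],[-0.006,-0.036,0,0,0],[-0.006,-0.036,0,0,0],[-0.005,-0.033,0,0,0]]' > path.dat && python3 nudge.py path.dat
echo '[[0,0,0,-0.1,0],[0,0,0,0,0],[0,0,0,0,0]]' > path.dat && python3 nudge.py path.dat
python3 - <<'E'
from h import *
to(.607,-.2845,.032,np.pi/2)
E
```

```text
clock: 9.7
position: [0.6037, -0.2868, 0.1718]
ee_rot: [-0.164, -3.137, 0.0]
force: [0.0, -0.5, -1.0]
width: 0.37
gripper_force: 14.8
clock: 10.0
position: [0.6042, -0.2839, 0.1719]
ee_rot: [-0.009, -3.141, -0.002]
force: [0.8, 0.3, -1.2]
width: 0.372
gripper_force: 14.8
d=[-0.0029 -0.0008  0.1399] turn=-0.005 tcp [ 0.6042 -0.2839  0.1719] q7 1.98
```

```bash
echo '[[-0.003,0,0.04,0,0],[0,0,0.04,0,0],[0,0,0.03,0,0],[0,0,0.02,0,0],[0,0,0.01,0,0],[0,0,0,0,0],[0,0,0,0,0.5],[0,0,0,0,0.5],[0,0,0,0,0.5],[0,0,0,0,0.5]]' > path.dat && python3 nudge.py path.dat 
echo '[[0,0,-0.03,0,0.6],[0,0,-0.03,0,0.6],[0,0,-0.04,0,0.6],[0,0,-0.04,0,0.6],[0,0,0,0,0.6]]' > path.dat && python3 nudge.py path.dat
python3 - <<'E'
from h import *
to(.569,-.0545,.17,np.pi/2-.104)
E
```

```text
clock: 11.0
position: [0.6077, -0.2852, 0.0332]
ee_rot: [0.006, 3.14, -0.001]
force: [-0.2, 0.1, 0.4]
width: 0.502
gripper_force: 0.0
clock: 11.5
position: [0.6104, -0.2866, 0.1792]
ee_rot: [0.007, 3.132, -0.006]
force: [0.8, -0.0, 0.6]
width: 0.6
gripper_force: 0.0
d=[0.0425 0.2319 0.0079] turn=0.100 tcp [ 0.6104 -0.2866  0.1792] q7 1.98
```

```bash
echo '[[0.007,0.039,0,0,0.6],[0.007,0.039,0,0,0.6],[0.007,0.039,0,0,0.6],[0.007,0.039,0,0,0.6],[0.007,0.039,0,0,0.6],[0.007,0.037,0.008,0,0.6],[0,0,0,0.1,0.6],[0,0,0,0,0.6],[0,0,0,0,0.6]]' > path.dat && python3 nudge.py path.dat
python3 - <<'E'
from h import *
to(.569,-.0545,.052,np.pi/2-.104)
E
```

```text
clock: 12.4
position: [0.5663, -0.0537, 0.1645]
ee_rot: [0.161, 3.137, -0.001]
force: [-0.4, -0.4, 0.8]
width: 0.596
gripper_force: 0.0
d=[-0.0027 -0.0005  0.1125] turn=0.002 tcp [ 0.5663 -0.0537  0.1645] q7 1.5
```

```bash
echo '[[-0.003,0,0.04,0,0.6],[0,0,0.04,0,0.6],[0,0,0.02,0,0.6],[0,0,0.0125,0,0.6],[0,0,0,0,0],[0,0,0,0,0],[0,0,0,0,0],[0,0,0,0,0],[0,0,0,0,0],[0,0,0,0,0]]' > path.dat && python3 nudge.py path.dat 15
echo '[[0,0,-0.02,0,0],[0,0,-0.03,0,0],[0,0,-0.04,0,0],[0,0,-0.03,0,0],[0,0,0,0,0]]' > path.dat && python3 nudge.py path.dat
python3 - <<'E'
from h import *
to(.547,-.2845,.17,np.pi/2)
E
```

```text
clock: 13.4
position: [0.5702, -0.0533, 0.0531]
ee_rot: [0.163, 3.135, -0.0]
force: [-0.5, -1.1, 6.9]
width: 0.393
gripper_force: 13.9
clock: 13.9
position: [0.5717, -0.0531, 0.1766]
ee_rot: [0.163, 3.13, 0.001]
force: [0.2, 0.8, -0.4]
width: 0.387
gripper_force: 13.9
d=[ 0.0007 -0.2327  0.0064] turn=-0.104 tcp [ 0.5717 -0.0531  0.1766] q7 1.5
```

```bash
echo '[[0,-0.039,0,0,0],[0,-0.039,0,0,0],[0,-0.039,0,0,0],[0,-0.039,0,0,0],[0,-0.039,0,0,0],[0,-0.037,0,0,0],[0,0,0,-0.104,0],[0,0,0,0,0],[0,0,0,0,0]]' > path.dat && python3 nudge.py path.dat
python3 - <<'E'
from h import *
to(.547,-.2845,.033,np.pi/2)
E
```

```text
clock: 14.8
position: [0.5451, -0.2828, 0.1714]
ee_rot: [-0.002, -3.141, -0.002]
force: [0.4, -0.0, -0.5]
width: 0.39
gripper_force: 13.9
d=[-0.002  -0.0019  0.1383] turn=-0.001 tcp [ 0.5451 -0.2828  0.1714] q7 2.01
```

```bash
echo '[[-0.002,-0.002,0.04,0,0],[0,0,0.04,0,0],[0,0,0.03,0,0],[0,0,0.02,0,0],[0,0,0.008,0,0],[0,0,0,0,0],[0,0,0,0,0.52],[0,0,0,0,0.52],[0,0,0,0,0.52],[0,0,0,0,0.52]]' > path.dat && python3 nudge.py path.dat 
echo '[[0,0,-0.03,0,0.6],[0,0,-0.03,0,0.6],[0,0,-0.04,0,0.6],[0,0,-0.04,0,0.6],[0,0,0,0,0.6]]' > path.dat && python3 nudge.py path.dat
python3 - <<'E'
from jars import *
to(.434,-.317,.1,np.pi/2)
d=snap('top','t2.png');s=snap('scene'); print(jars(d)); cv2.imwrite('pics/s2.png',cv2.resize(s['image'][130:330,80:360],None,fx=2.5,fy=2.5,interpolation=cv2.INTER_CUBIC))
E
```

```text
clock: 15.8
position: [0.5475, -0.2861, 0.0346]
ee_rot: [0.0, 3.14, -0.001]
force: [0.1, 0.9, 0.3]
width: 0.515
gripper_force: 0.0
clock: 16.3
position: [0.5501, -0.2875, 0.1801]
ee_rot: [0.001, 3.132, -0.006]
force: [0.3, -0.8, -0.6]
width: 0.602
gripper_force: 0.0
d=[ 0.1168 -0.0292  0.0792] turn=-0.000 tcp [ 0.5501 -0.2875  0.1801] q7 2.02
[([250.8, 224.0], 72, [0.45, -0.02]), ([301.5, 224.8], 39, [0.442, -0.212]), ([279.9, 227.1], 72, [0.435, -0.129])]
```

View pics/s2.png

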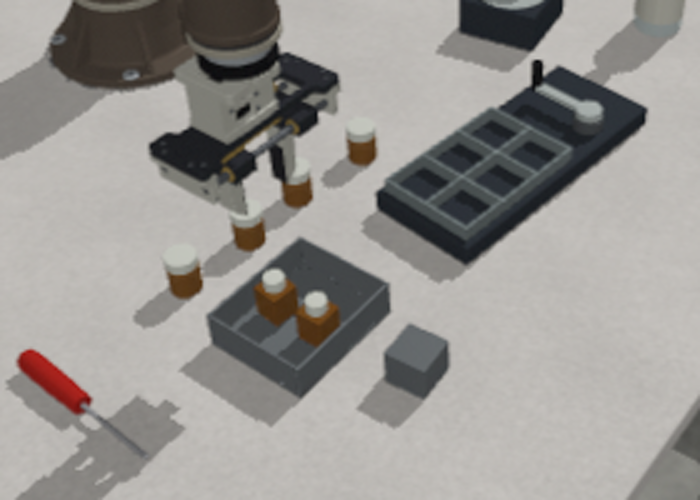

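The scene crop shows both spent bottles standing in the tub at (275,297) and (317,318), the tray empty, and all four jars standing. Next is the jar at (183,270).

```bash
echo '[[0.039,-0.01,0.01,0,0.65],[0.039,-0.01,0.01,0,0.65],[0.039,-0.009,0.01,0,0.65],[0,0,0,0,0.65],[0,0,0,0,0.65]]' > path.dat && python3 nudge.py path.dat
python3 - <<'E'
from h import *
to(.434,-.317,.022)
E
```

```text
clock: 16.9
position: [0.4285, -0.3147, 0.1427]
ee_rot: [-0.003, -3.14, -0.002]
force: [0.3, 0.0, 0.1]
width: 0.65
gripper_force: 0.0
d=[-0.0057 -0.0024  0.1207] tcp [ 0.4285 -0.3147  0.1427] q7 2.16
```

```bash
echo '[[-0.005,-0.002,0.04,0,0.65],[0,0,0.04,0,0.65],[0,0,0.025,0,0.65],[0,0,0.015,0,0.65],[0,0,0,0,0],[0,0,0,0,0],[0,0,0,0,0],[0,0,0,0,0],[0,0,0,0,0],[0,0,0,0,0]]' > path.dat && python3 nudge.py path.dat 15
echo '[[0,0,-0.03,0,0],[0,0,-0.04,0,0],[0,0,-0.03,0,0],[0,0,-0.02,0,0],[0,0,0,0,0]]' > path.dat && python3 nudge.py path.dat
python3 - <<'E'
from h import *
to(.635,-.0575,.145)
E
```

```text
clock: 17.9
position: [0.4359, -0.3171, 0.0247]
ee_rot: [-0.0, 3.14, -0.001]
force: [-0.5, 0.8, 5.4]
width: 0.412
gripper_force: 15.0
clock: 18.4
position: [0.4364, -0.3179, 0.1467]
ee_rot: [0.0, 3.137, -0.004]
force: [0.2, -0.1, -1.7]
width: 0.407
gripper_force: 15.0
d=[-0.1985  0.2605  0.002 ] tcp [ 0.4364 -0.3179  0.1467] q7 2.16
```

```bash
echo '[[-0.025,0.033,0,0,0],[-0.025,0.033,0,0,0],[-0.025,0.033,0,0,0],[-0.025,0.033,0,0,0],[-0.025,0.033,0,0,0],[-0.025,0.033,0,0,0],[-0.025,0.033,0,0,0],[-0.024,0.030,0,0,0],[0,0,0,0,0],[0,0,0,0,0]]' > path.dat && python3 nudge.py path.dat
python3 - <<'E'
from h import *
to(.635,-.0575,.056)
E
```

```text
clock: 19.4
position: [0.6335, -0.0548, 0.1422]
ee_rot: [0.004, -3.139, -0.0]
force: [-1.4, -0.5, -1.3]
width: 0.411
gripper_force: 15.0
d=[-0.0016 -0.0027  0.0862] tcp [ 0.6335 -0.0548  0.1422] q7 1.61
```

```bash
echo '[[-0.001,-0.003,0.04,0,0],[0,0,0.03,0,0],[0,0,0.01,0,0],[0,0,0.006,0,0],[0,0,0,0,0],[0,0,0,0,0],[0,0,0,0,0.55],[0,0,0,0,0.55],[0,0,0,0,0.55]]' > path.dat && python3 nudge.py path.dat 
echo '[[0,0,-0.03,0,0.6],[0,0,-0.03,0,0.6],[0,0,-0.03,0,0.65],[0,0,0,0,0.65]]' > path.dat && python3 nudge.py path.dat
python3 - <<'E'
from jars import *
d=snap('top'); print(jars(d)); print(jars(d,(215,160,60,45)))
to(.440,-.219,.145)
E
```

```text
clock: 20.3
position: [0.6355, -0.0588, 0.0586]
ee_rot: [-0.0, 3.14, 0.0]
force: [-0.1, -0.9, -0.4]
width: 0.547
gripper_force: 0.0
clock: 20.7
position: [0.6378, -0.059, 0.1527]
ee_rot: [-0.0, 3.134, -0.0]
force: [0.5, 0.5, -0.5]
width: 0.646
gripper_force: 0.0
[([303.5, 225.3], 75, [0.44, -0.219]), ([281.9, 227.4], 34, [0.434, -0.137])]
[]
d=[ 0.1967 -0.1601  0.0045] tcp [ 0.6366 -0.0589  0.1504] q7 1.62
```

```bash
echo '[[0.03,-0.025,0,0,0.65],[0.03,-0.025,0,0,0.65],[0.03,-0.025,0,0,0.65],[0.03,-0.025,0,0,0.65],[0.03,-0.025,0,0,0.65],[0.03,-0.025,0,0,0.65],[0.017,-0.010,0.004,0,0.65],[0,0,0,0,0.65],[0,0,0,0,0.65]]' > path.dat && python3 nudge.py path.dat
python3 - <<'E'
from jars import *
d=snap('top'); print(jars(d)); print(jars(d,(215,160,60,45)))
to(.440,-.219,.022)
E
```

```text
clock: 21.65
position: [0.4379, -0.2186, 0.1434]
ee_rot: [-0.001, -3.141, -0.001]
force: [0.0, -0.4, 0.1]
width: 0.651
gripper_force: 0.0
[([250.9, 224.0], 71, [0.45, -0.02]), ([278.9, 227.0], 57, [0.436, -0.126])]
[([260.1, 174.9], 62, [0.64, -0.06])]
d=[-0.0013 -0.0009  0.1215] tcp [ 0.4387 -0.2182  0.1435] q7 1.97
```

```bash
echo '[[-0.001,0,0.04,0,0.65],[0,0,0.04,0,0.65],[0,0,0.025,0,0.65],[0,0,0.015,0,0.65],[0,0,0,0,0],[0,0,0,0,0],[0,0,0,0,0],[0,0,0,0,0],[0,0,0,0,0],[0,0,0,0,0]]' > path.dat && python3 nudge.py path.dat 15
echo '[[0,0,-0.03,0,0],[0,0,-0.04,0,0],[0,0,-0.03,0,0],[0,0,-0.02,0,0],[0,0,0,0,0]]' > path.dat && python3 nudge.py path.dat
python3 - <<'E'
from h import *
to(.648,.070,.145)
E
```

```text
clock: 22.7
position: [0.4399, -0.2189, 0.0247]
ee_rot: [-0.0, 3.14, -0.001]
force: [0.1, 1.3, 7.1]
width: 0.411
gripper_force: 15.0
clock: 23.2
position: [0.4406, -0.2196, 0.1467]
ee_rot: [0.0, 3.136, -0.003]
force: [0.1, -0.7, -1.0]
width: 0.409
gripper_force: 15.0
d=[-0.2073  0.2896  0.0023] tcp [ 0.4406 -0.2196  0.1467] q7 1.97
```

```bash
echo '[[-0.026,0.036,0,0,0],[-0.026,0.036,0,0,0],[-0.026,0.036,0,0,0],[-0.026,0.036,0,0,0],[-0.026,0.036,0,0,0],[-0.026,0.036,0,0,0],[-0.026,0.036,0,0,0],[-0.025,0.037,0,0,0],[0,0,0,0,0],[0,0,0,0,0]]' > path.dat && python3 nudge.py path.dat
python3 - <<'E'
from h import *
to(.648,.070,.056)
E
```

```text
clock: 24.2
position: [0.6454, 0.0714, 0.1421]
ee_rot: [0.004, -3.139, 0.0]
force: [-0.6, -2.1, -0.6]
width: 0.411
gripper_force: 15.0
d=[-0.0028 -0.0014  0.0861] tcp [0.6454 0.0714 0.1421] q7 1.4
```

```bash
echo '[[-0.002,-0.001,0.04,0,0],[0,0,0.03,0,0],[0,0,0.01,0,0],[0,0,0.006,0,0],[0,0,0,0,0],[0,0,0,0,0],[0,0,0,0,0.55],[0,0,0,0,0.55],[0,0,0,0,0.55]]' > path.dat && python3 nudge.py path.dat 
echo '[[0,0,-0.03,0,0.6],[0,0,-0.03,0,0.6],[0,0,-0.03,0,0.65],[0,0,0,0,0.65]]' > path.dat && python3 nudge.py path.dat
python3 - <<'E'
from jars import *
to(.436,-.129,.145)
E
```

```text
clock: 25.1
position: [0.6484, 0.0693, 0.0585]
ee_rot: [-0.0, 3.14, 0.0]
force: [0.1, 0.5, -0.8]
width: 0.55
gripper_force: 0.0
clock: 25.5
position: [0.6508, 0.0695, 0.1528]
ee_rot: [-0.0, 3.134, 0.002]
force: [0.8, -0.6, 0.3]
width: 0.649
gripper_force: 0.0
d=[ 0.2148 -0.1985  0.0058] tcp [0.6508 0.0695 0.1528] q7 1.41
```

```bash
echo '[[0.03,-0.028,0,0,0.65],[0.03,-0.028,0,0,0.65],[0.03,-0.028,0,0,0.65],[0.03,-0.028,0,0,0.65],[0.03,-0.028,0,0,0.65],[0.03,-0.028,0,0,0.65],[0.032,-0.028,0.004,0,0.65],[0,0,0,0,0.65],[0,0,0,0,0.65]]' > path.dat && python3 nudge.py path.dat
python3 - <<'E'
from jars import *
d=snap('top'); print(jars(d)); print(jars(d,(215,160,60,45)))
to(.436,-.129,.022)
d=snap('scene'); cv2.imwrite('pics/s3.png',cv2.resize(d['image'][130:330,80:360],None,fx=2.5,fy=2.5,interpolation=cv2.INTER_CUBIC))
E
```

```text
clock: 26.4
position: [0.4355, -0.1274, 0.1439]
ee_rot: [0.003, 3.141, 0.0]
force: [0.5, 0.2, 0.6]
width: 0.652
gripper_force: 0.0
[([250.6, 223.9], 66, [0.45, -0.019])]
[([226.5, 171.7], 56, [0.655, 0.07]), ([260.1, 174.9], 62, [0.64, -0.06])]
d=[ 0.0005 -0.0023  0.1219] tcp [ 0.4365 -0.1267  0.1439] q7 1.76
```

View pics/s3.png

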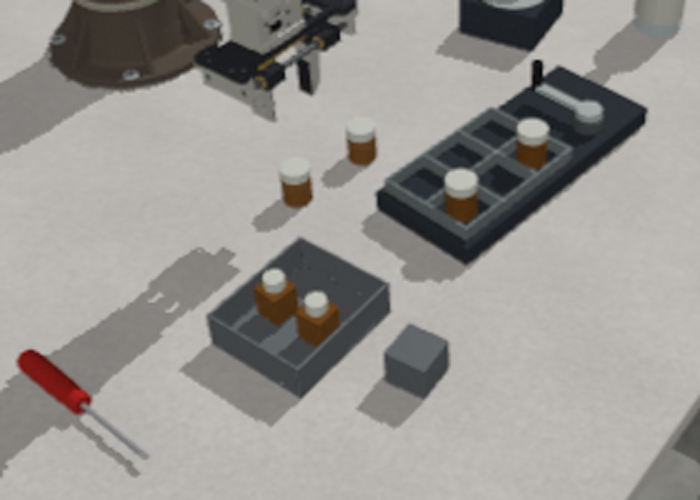

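Jars stand in the two far corner pockets at (460,195) and (532,145). The remaining two, at (295,185) and (361,140), have not moved.

```bash
echo '[[0,-0.002,0.04,0,0.65],[0,0,0.04,0,0.65],[0,0,0.025,0,0.65],[0,0,0.015,0,0.65],[0,0,0,0,0],[0,0,0,0,0],[0,0,0,0,0],[0,0,0,0,0],[0,0,0,0,0],[0,0,0,0,0]]' > path.dat && python3 nudge.py path.dat 15
echo '[[0,0,-0.03,0,0],[0,0,-0.04,0,0],[0,0,-0.03,0,0],[0,0,-0.02,0,0],[0,0,0,0,0]]' > path.dat && python3 nudge.py path.dat
python3 - <<'E'
from h import *
to(.571,-.0525,.145)
E
```

```text
clock: 27.5
position: [0.4369, -0.1288, 0.0247]
ee_rot: [-0.0, 3.14, -0.0]
force: [0.3, 2.0, 7.1]
width: 0.412
gripper_force: 15.0
clock: 28.0
position: [0.4376, -0.1293, 0.1465]
ee_rot: [0.0, 3.136, -0.001]
force: [0.3, -0.2, -0.6]
width: 0.409
gripper_force: 15.0
d=[-0.1333  0.0768  0.0022] tcp [ 0.4376 -0.1293  0.1465] q7 1.77
```

```bash
echo '[[-0.026,0.015,0,0,0],[-0.026,0.015,0,0,0],[-0.026,0.015,0,0,0],[-0.026,0.015,0,0,0],[-0.029,0.016,0,0,0],[0,0,0,0,0],[0,0,0,0,0]]' > path.dat && python3 nudge.py path.dat
python3 - <<'E'
from h import *
to(.571,-.0525,.056)
E
```

```text
clock: 28.7
position: [0.5685, -0.0525, 0.1424]
ee_rot: [0.002, -3.14, 0.0]
force: [-0.4, -1.3, -0.6]
width: 0.406
gripper_force: 15.0
d=[-0.0027 -0.      0.0864] tcp [ 0.5685 -0.0525  0.1424] q7 1.6
```

```bash
echo '[[-0.001,0,0.04,0,0],[0,0,0.03,0,0],[0,0,0.01,0,0],[0,0,0.006,0,0],[0,0,0,0,0],[0,0,0,0,0],[0,0,0,0,0.55],[0,0,0,0,0.55],[0,0,0,0,0.55]]' > path.dat && python3 nudge.py path.dat 
echo '[[0,0,-0.03,0,0.6],[0,0,-0.03,0,0.6],[0,0,-0.03,0,0.65],[0,0,0,0,0.65]]' > path.dat && python3 nudge.py path.dat
python3 - <<'E'
from jars import *
to(.450,-.0195,.145)
d=snap('top'); print(jars(d)); print(jars(d,(215,160,60,45)))
E
```

```text
clock: 29.6
position: [0.5705, -0.0528, 0.0585]
ee_rot: [-0.0, 3.14, 0.0]
force: [0.6, -0.8, 0.3]
width: 0.544
gripper_force: 0.0
clock: 30.0
position: [0.5727, -0.053, 0.1522]
ee_rot: [0.0, 3.134, 0.0]
force: [-0.4, -0.0, 0.0]
width: 0.649
gripper_force: 0.0
d=[0.1227 0.0335 0.0063] tcp [ 0.5727 -0.053   0.1522] q7 1.6
[]
[([226.6, 171.8], 58, [0.655, 0.07])]
```

```bash
echo '[[0.03,0.008,0,0,0.65],[0.03,0.008,0,0,0.65],[0.03,0.008,0,0,0.65],[0.031,0.01,0.004,0,0.65],[0,0,0,0,0.65],[0,0,0,0,0.65]]' > path.dat && python3 nudge.py path.dat
python3 - <<'E'
from jars import *
d=snap('scene'); to(.450,-.0195,.022)
cv2.imwrite('pics/s4.png',cv2.resize(d['image'][130:330,80:360],None,fx=2.5,fy=2.5,interpolation=cv2.INTER_CUBIC))
E
```

```text
clock: 30.65
position: [0.4485, -0.0187, 0.1435]
ee_rot: [0.001, -3.141, -0.0]
force: [1.1, 0.8, 0.1]
width: 0.652
gripper_force: 0.0
d=[-0.0005 -0.0005  0.1217] tcp [ 0.4495 -0.019   0.1437] q7 1.51
```

View pics/s4.png

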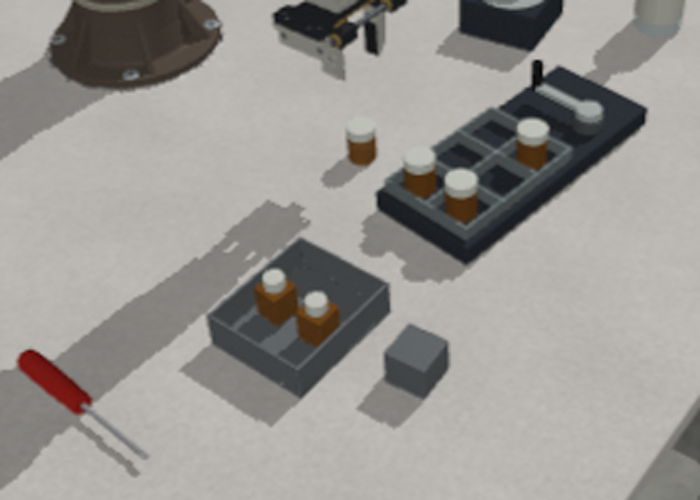

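Three jars are in pockets and the last one, at (361,140), has not moved.

```bash
echo '[[0,0,0.04,0,0.65],[0,0,0.04,0,0.65],[0,0,0.025,0,0.65],[0,0,0.015,0,0.65],[0,0,0,0,0],[0,0,0,0,0],[0,0,0,0,0],[0,0,0,0,0],[0,0,0,0,0],[0,0,0,0,0]]' > path.dat && python3 nudge.py path.dat 15
echo '[[0,0,-0.03,0,0],[0,0,-0.04,0,0],[0,0,-0.03,0,0],[0,0,-0.02,0,0],[0,0,0,0,0]]' > path.dat && python3 nudge.py path.dat
python3 - <<'E'
from h import *
to(.584,.0755,.145)
E
```

```text
clock: 31.7
position: [0.4499, -0.0189, 0.0246]
ee_rot: [-0.0, 3.14, 0.0]
force: [0.5, 0.8, 6.7]
width: 0.412
gripper_force: 15.0
clock: 32.2
position: [0.4507, -0.0188, 0.1465]
ee_rot: [-0.0, 3.136, 0.001]
force: [0.4, 0.3, -1.5]
width: 0.409
gripper_force: 15.0
d=[-0.1333  0.0943  0.0023] tcp [ 0.4507 -0.0188  0.1465] q7 1.51
```

```bash
echo '[[-0.026,0.019,0,0,0],[-0.026,0.019,0,0,0],[-0.026,0.019,0,0,0],[-0.026,0.019,0,0,0],[-0.030,0.019,0,0,0],[0,0,0,0,0],[0,0,0,0,0]]' > path.dat && python3 nudge.py path.dat
python3 - <<'E'
from h import *
to(.584,.0755,.056)
E
```

```text
clock: 32.9
position: [0.5824, 0.0764, 0.1423]
ee_rot: [0.002, -3.139, 0.001]
force: [-1.0, -0.5, -1.3]
width: 0.41
gripper_force: 15.0
d=[-0.0018 -0.0009  0.0863] tcp [0.5824 0.0764 0.1423] q7 1.36
```

```bash
echo '[[-0.001,-0.001,0.04,0,0],[0,0,0.03,0,0],[0,0,0.01,0,0],[0,0,0.006,0,0],[0,0,0,0,0],[0,0,0,0,0],[0,0,0,0,0.55],[0,0,0,0,0.55],[0,0,0,0,0.55]]' > path.dat && python3 nudge.py path.dat 
echo '[[0,0,-0.03,0,0.55],[0,0,-0.04,0,0.55],[0,0,-0.04,0,0.45],[0,0,0,0,0.45]]' > path.dat && python3 nudge.py path.dat
python3 - <<'E'
from jars import *
to(.582,.178,.17,.87)
E
```

```text
clock: 33.8
position: [0.5844, 0.0752, 0.0585]
ee_rot: [-0.0, 3.14, 0.0]
force: [0.1, -0.2, 0.1]
width: 0.542
gripper_force: 0.0
clock: 34.2
position: [0.5874, 0.0757, 0.1737]
ee_rot: [0.0, 3.132, 0.003]
force: [0.2, -0.1, 0.2]
width: 0.462
gripper_force: 0.0
d=[0.0054 0.1023 0.0039] turn=0.701 tcp [0.5874 0.0757 0.1737] q7 1.37
```

```bash
echo '[[0.002,0.034,0,0,0.45],[0.002,0.034,0,0,0.45],[0.001,0.034,0,0,0.45],[0,0,0,0.14,0.45],[0,0,0,0.14,0.45],[0,0,0,0.14,0.45],[0,0,0,0.14,0.45],[0,0,0,0.14,0.45],[0,0,0,0,0.45],[0,0,0,0,0.45]]' > path.dat && python3 nudge.py path.dat
python3 - <<'E'
from jars import *
to(.582,.178,.062,.87)
d=snap('top'); print(jars(d,(215,160,60,45))); im=d['image'][150:215,165:285]; s=snap('scene')['image'][145:245,220:350]
cv2.imwrite('pics/t5.png',np.hstack([cv2.resize(im,(420,400),interpolation=2),cv2.resize(s,(380,400),interpolation=2)]))
E
```

```text
clock: 35.2
position: [0.5788, 0.1772, 0.1676]
ee_rot: [-1.07, -2.954, 0.001]
force: [0.5, -0.2, 0.6]
width: 0.451
gripper_force: 0.0
d=[-0.0019  0.0027  0.1056] turn=0.005 tcp [0.5788 0.1772 0.1676] q7 0.58
[([225.3, 170.6], 33, [0.66, 0.075]), ([260.1, 174.8], 63, [0.64, -0.06]), ([224.0, 190.6], 23, [0.581, 0.08])]
```

View pics/t5.png

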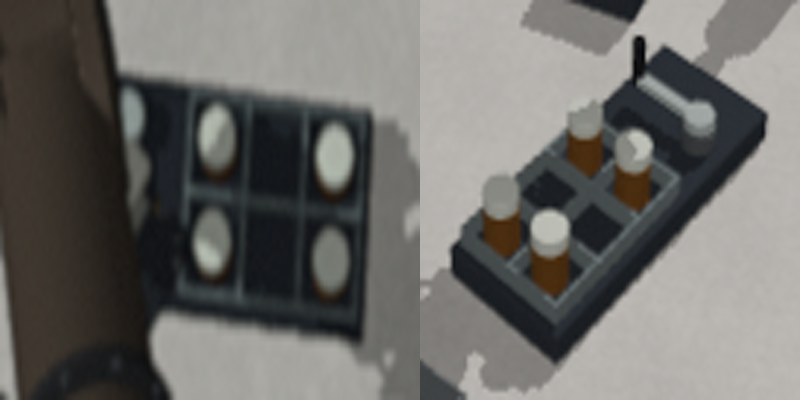

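All four jars stand in the corner pockets (right crop), and the lever post is at (640,60) in the crop. I'll cross-check the predicted post position in the scene view.

Run:
```python
from h import *
d=snap('scene'); print(proj(d,np.array([.5817,.1784,.091])),proj(d,np.array([.5817,.1784,.049])))
m=(d['image'].max(axis=2)<45).astype(np.uint8); y,x=np.nonzero(m[153:170,285:305]); 
for r in range(153,168): print(r,[int(v) for v in np.nonzero(m[r,283:308])[0]+283])
```

```text
(np.float64(294.05689487039933), np.float64(154.13563816686874)) (np.float64(293.59136852289066), np.float64(164.6865771671998))
153 []
154 [294, 295]
155 [293, 294, 295, 296]
156 [293, 294, 295, 296]
157 [293, 294, 295, 296]
158 [293, 294, 295, 296]
159 [293, 294, 295, 296]
160 [293, 294, 295, 296]
161 [293, 294, 295, 296, 297]
162 [293, 294, 295, 296]
163 [293, 294, 295]
164 [293]
165 [292, 293]
166 [293]
167 []
```

```bash
echo '[[-0.002,0.003,0.04,0,0.45],[0,0,0.04,0,0.45],[0,0,0.025,0,0.45],[0,0,0,0,0.45],[0,0,0,0,0],[0,0,0,0,0],[0,0,0,0,0],[0,0,0,0,0],[0,0,0,0,0]]' > path.dat && python3 nudge.py path.dat 20
python3 - <<'E'
from h import *
s,p,Rm=st(); print(p,s['force'],s['width'])
h=np.array([.6662,.1696]); r=p[:2]-h; print('r',np.hypot(*r))
a0=-.104+np.pi; P0=h+.085*np.array([np.cos(a0),np.sin(a0)])
prev=P0
for th in np.arange(.15,1.36,.15):
    a=a0-th; q=h+.085*np.array([np.cos(a),np.sin(a)]); print(round(th,2),np.round(Rm.T@np.append(q-prev,0),4)[:2]); prev=q
E
```

```text
clock: 36.25
position: [0.5846, 0.1798, 0.0645]
ee_rot: [1.075, 2.948, 0.006]
force: [4.2, 2.7, -0.2]
width: 0.165
gripper_force: 20.0
[0.58462233 0.17979755 0.0644971 ] [ 4.1703596   2.74116053 -0.15673349] 0.16546887258590304
r 0.08221257121968929
0.15 [0.0063 0.0111]
0.3 [0.0046 0.0119]
0.45 [0.0028 0.0124]
0.6 [0.0009 0.0127]
0.75 [-0.001   0.0127]
0.9 [-0.0029  0.0124]
1.05 [-0.0047  0.0118]
1.2 [-0.0064  0.011 ]
1.35 [-0.008   0.0099]
```

```bash
echo '[[0.0063,0.0111,0,0,0],[0.0046,0.0119,0,0,0],[0.0028,0.0124,0,0,0],[0.0009,0.0127,0,0,0],[-0.001,0.0127,0,0,0],[-0.0029,0.0124,0,0,0],[-0.0047,0.0118,0,0,0],[0,0,0,0,0],[0,0,0,0,0]]' > path.dat && python3 nudge.py path.dat 20
echo '[[-0.0032,0.0055,0,0,0],[-0.0032,0.0055,0,0,0],[0,0,0,0,0],[0,0,0,0,0]]' > path.dat && python3 nudge.py path.dat 20
python3 - <<'E'
from h import *
s,p,Rm=st(); r=p[:2]-[.6662,.1696]; print('r',np.hypot(*r),'th',(-.104+np.pi-np.arctan2(r[1],r[0])))
E
```

```text
clock: 37.15
position: [0.6313, 0.2481, 0.063]
ee_rot: [-1.075, -2.95, 0.0]
force: [-5.6, 0.3, 2.8]
width: 0.167
gripper_force: 20.0
clock: 37.55
position: [0.6431, 0.2518, 0.063]
ee_rot: [-1.076, -2.949, 0.001]
force: [-5.1, -0.5, 2.6]
width: 0.169
gripper_force: 20.0
r 0.08537044667132211 th 1.1922391244304744
```

```bash
for i in 1; do echo '[[-0.0025,0.0033,0,0,0],[-0.0025,0.0033,0,0,0],[0,0,0,0,0],[0,0,0,0,0],[0,0,0,0,0]]' > path.dat && python3 nudge.py path.dat 20; done
python3 - <<'E'
from h import *
s,p,Rm=st(); r=p[:2]-[.6662,.1696]; print('r',np.hypot(*r),'th',(-.104+np.pi-np.arctan2(r[1],r[0])))
E
```

```text
clock: 38.05
position: [0.6476, 0.2528, 0.0626]
ee_rot: [-1.073, -2.944, 0.007]
force: [-17.8, -3.9, 13.0]
width: 0.169
gripper_force: 20.0
r 0.08523394416549128 th 1.2465901086396194
```

At the stop: the force rose to 18 N and the motion stalled. Now release and lift away.

```bash
echo '[[0,0,0,0,0.6],[0,0,0,0,0.6],[0,0,0,0,0.6],[0,0,0,0,0.6],[0,0,-0.03,0,0.6],[0,0,-0.04,0,0.6],[0,0,-0.05,0,0.6],[0,0,0,0,0.6],[0,0,0,0,0.6],[0,0,0,0,0.6]]' > path.dat && python3 nudge.py path.dat
python3 - <<'E'
from h import *
to(.4305,.3549,.2,2.014)
E
```

```text
clock: 39.05
position: [0.6526, 0.2532, 0.1821]
ee_rot: [-1.077, -2.951, 0.0]
force: [-0.5, 0.1, -0.6]
width: 0.598
gripper_force: 0.0
d=[ 0.2354 -0.0652 -0.0179] turn=-1.143 tcp [0.6526 0.2532 0.1821] q7 0.52
```

```bash
echo '[[0.034,-0.0093,-0.003,0,0.6],[0.034,-0.0093,-0.003,0,0.6],[0.034,-0.0093,-0.003,0,0.6],[0.034,-0.0093,-0.003,0,0.6],[0.034,-0.0093,-0.003,0,0.6],[0.034,-0.0093,-0.003,0,0.6],[0.031,-0.0093,0,0,0.6],[0,0,0,0,0.6]]' > path.dat && python3 nudge.py path.dat
echo '[[0,0,0,-0.143,0.6],[0,0,0,-0.143,0.6],[0,0,0,-0.143,0.6],[0,0,0,-0.143,0.6],[0,0,0,-0.143,0.6],[0,0,0,-0.143,0.6],[0,0,0,-0.143,0.6],[0,0,0,-0.143,0.6],[0,0,0,0,0.6],[0,0,0,0,0.6]]' > path.dat && python3 nudge.py path.dat
python3 - <<'E'
from jars import *
to(.4305,.3549,.074,2.014)
d=snap('top'); print(jars(d,(215,160,60,45))); im=d['image'][150:215,165:285]; s=snap('scene')['image'][145:245,220:350]
cv2.imwrite('pics/t6.png',np.hstack([cv2.resize(im,(420,400),interpolation=2),cv2.resize(s,(380,400),interpolation=2)]))
E
```

```text
clock: 39.85
position: [0.4259, 0.3573, 0.1996]
ee_rot: [-1.066, -2.951, 0.002]
force: [0.3, -0.0, 0.7]
width: 0.602
gripper_force: 0.0
clock: 40.85
position: [0.4312, 0.3541, 0.2]
ee_rot: [0.684, -3.065, 0.001]
force: [-0.7, -0.3, -0.6]
width: 0.598
gripper_force: 0.0
d=[0.0002 0.001  0.126 ] turn=-0.004 tcp [0.4312 0.3541 0.2   ] q7 1.19
[([226.6, 171.8], 61, [0.655, 0.07]), ([260.1, 174.8], 63, [0.64, -0.06]), ([225.0, 188.6], 61, [0.589, 0.077]), ([259.0, 191.7], 63, [0.573, -0.054])]
```

View pics/t6.png

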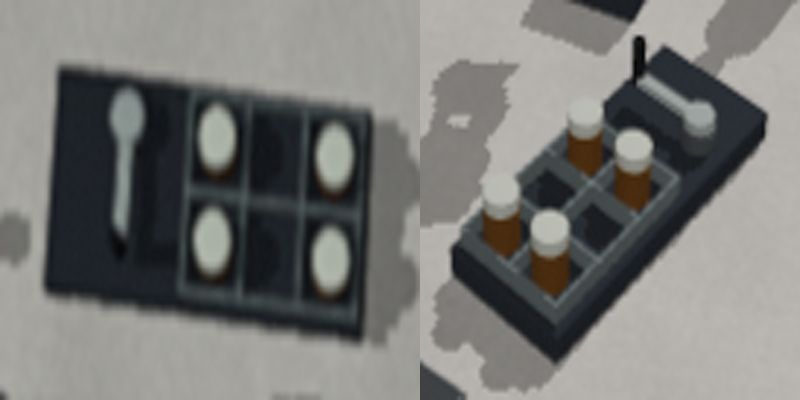

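The lever is back home with its post at (640,60), and four jars stand upright in their pockets. Next, the selector to run.

```bash
echo '[[0,0.001,0.04,0,0.6],[0,0,0.04,0,0.6],[0,0,0.03,0,0.6],[0,0,0.015,0,0.6],[0,0,0,0,0.6],[0,0,0,0,0],[0,0,0,0,0],[0,0,0,0,0],[0,0,0,0,0],[0,0,0,0,0]]' > path.dat && python3 nudge.py path.dat 20
echo '[[0,0,0,0,0],[0,0,0,0.12,0],[0,0,0,0.12,0],[0,0,0,0.12,0],[0,0,0,0.12,0],[0,0,0,0.12,0],[0,0,0,0,0],[0,0,0,0,0]]' > path.dat && python3 nudge.py path.dat
python3 - <<'E'
from h import *
to(.4305,.3549,.074,1.414)
E
```

```text
clock: 41.95
position: [0.4307, 0.3557, 0.0763]
ee_rot: [-0.691, 3.064, 0.001]
force: [-0.5, 0.5, 0.2]
width: 0.212
gripper_force: 0.0
clock: 42.75
position: [0.431, 0.355, 0.0762]
ee_rot: [0.24, 3.132, -0.001]
force: [0.6, -3.7, 4.3]
width: 0.152
gripper_force: 20.0
d=[ 0.0005 -0.0002  0.0022] turn=0.004 tcp [0.431  0.355  0.0762] q7 0.68
```

```bash
echo '[[0,0,0,0,0.6],[0,0,0,0,0.6],[0,0,0,0,0.6],[0,0,0,0,0.6],[0,0,-0.04,0,0.6],[0,0,-0.04,0,0.6],[0,0,-0.04,0,0.6],[0,0,0,0,0.6]]' > path.dat && python3 nudge.py path.dat
echo '[[0,-0.04,0,0,0.6],[0,-0.04,0,0,0.6],[0,-0.04,0,0,0.6],[0,-0.04,0,0,0.6],[0,-0.04,0,0,0.6],[0,0,0,0,0.6],[0,0,0,0,0.6],[0,0,0,0,0.6]]' > path.dat && python3 nudge.py path.dat
python3 - <<'E'
from jars import *
d=snap('top'); t=d['image']; print(jars(d,(215,160,60,45))); s=snap('scene')['image']
cv2.imwrite('pics/t7.png',np.vstack([np.hstack([cv2.resize(t[205:255,128:178],(300,300),interpolation=2),cv2.resize(t[140:260,90:390],(500,300),interpolation=2)]),cv2.resize(s[80:320],(800,300),interpolation=2)]))
E
```

```text
clock: 43.55
position: [0.4329, 0.3578, 0.2012]
ee_rot: [0.244, 3.126, 0.011]
force: [-0.2, 0.5, -0.0]
width: 0.599
gripper_force: 0.0
clock: 44.35
position: [0.3997, 0.1591, 0.1957]
ee_rot: [0.243, 3.132, 0.001]
force: [0.5, -0.7, 0.2]
width: 0.6
gripper_force: 0.0
[([228.8, 174.3], 59, [0.645, 0.061]), ([260.1, 174.9], 62, [0.64, -0.06]), ([225.0, 188.5], 60, [0.589, 0.077]), ([259.0, 191.5], 60, [0.574, -0.054])]
```

View pics/t7.png

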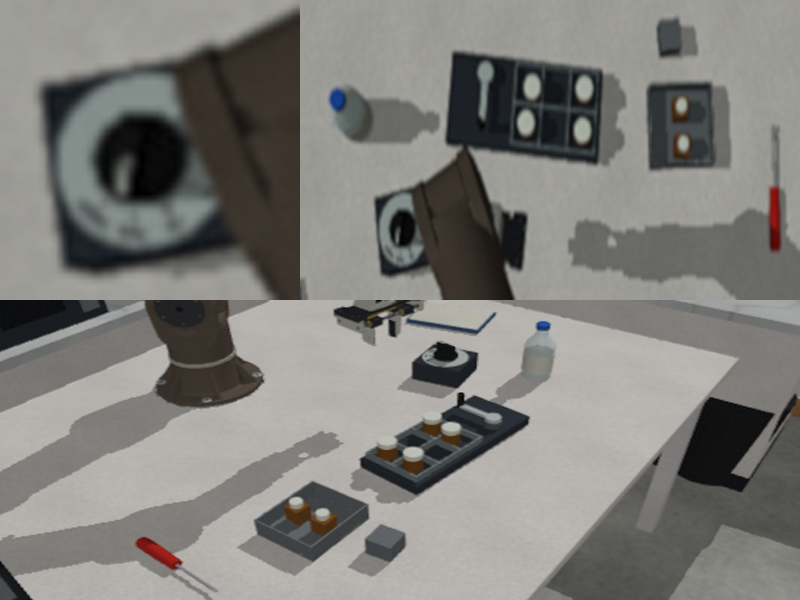

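The pointer now runs straight down to the three-pip mark. The jar in the far-left pocket has shifted about 1 cm, so I'll check it closely.

Run:
```python
from jars import *
d=snap('top'); t=d['image']; 
L=jars(d,(215,160,60,45)); print(L)
c,s=np.cos(-.104),np.sin(-.104); A=np.array([[c,-s],[s,c]])
for q,_,_ in L: print(np.round(1000*(A.T@(ray(d,*q,.082)[:2]-[.6093,.0096]))))
s=snap('scene')['image']
cv2.imwrite('pics/t8.png',np.hstack([cv2.resize(t[155:210,205:280],(420,308),interpolation=2),cv2.resize(s[150:225,225:325],(380,308),interpolation=2)]))
```

```text
[([228.8, 174.3], 59, [0.645, 0.061]), ([260.1, 174.9], 62, [0.64, -0.06]), ([225.0, 188.5], 60, [0.589, 0.077]), ([259.0, 191.6], 61, [0.574, -0.054])]
[23. 53.]
[ 30. -66.]
[-33.  62.]
[-34. -67.]
```

View pics/t8.png

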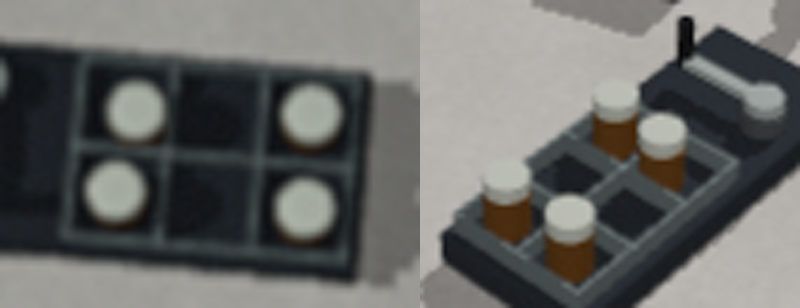

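The shifted jar (135,110) is still upright inside its own pocket, resting against the walls. The other three are centred, so I'm handing in.

```bash
python3 -c "
from cell import arm, imaging, job
print(job.sign_off())"
```

```text
the job is handed in; nothing more can be done
None
```

I've handed the job in, with every step done in the order asked: selector to load, both spent bottles into the tub, four jars upright in their own pockets, lever to its stop and back home, selector to run; one jar got knocked about 1 cm but still stands in its pocket, and the sign-off gave no verdict.

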